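Lock the mill's adjusting collar with its index pin

TASK

Lock the fineness collar of the laboratory mill: put the index pin from the wooden stand into the hole in the collar's flange, turn the collar back towards the pointer until the pin finds the hidden hole of the index ring below, and push the pin fully home, its shoulder flat on the flange. Do it by feel, never force pin or collar, and leave the jars and the hopper where they are.

Things in the scene. Friction and masses are not known exactly. Their poses are not given: they have to be found in the camera images.
- mill: White bench mill, fixed; origin on the bench on the collar's axis, -x to its front. Dark base plate 180 mm wide, from 110 mm in front of the origin to 290 mm behind; a steel cup stands in front, motor behind (+x), its top at 117 mm. Round head 170 mm across, rim at 122 mm, in it a clamped steel index ring, covered by the collar's flange, its top 2 mm below the flange.
- pointer (a point): Tip of the small steel pointer on the front rim of the mill's head, 127 mm above the bench, 72 mm from the collar's axis. The index ring's one hole (round, 11.5 mm wide, 30 mm deep, 45 mm from the axis) cannot be seen: the ring was re-zeroed for new discs, so its hole lies within 0.33 rad of the pointer, on either side.
- collar_hole (a point): Centre of the mouth of the collar's one through hole, 11.5 mm wide, on top of its flange, 138 mm above the bench, 45 mm from the axis. Flange: aluminium, 120 mm across, 16 mm thick. The hole starts 0.6 to 1.25 rad counter-clockwise (seen from above) of the pointer. The collar turns freely from 1.6 rad on that side to a stop 0.7 rad past the pointer.
- collar_hub (a point): Centre of the top of the collar's knurled steel hub, on the upright turning axis, 183 mm above the bench. The hub is round, 50 mm across, and stands 45 mm above the flange: grip it to turn the collar. It is loose: about 0.06 N m turns it and it stays where it is left.
- pin: Index pin, about 70 g. Upright black knob 18 mm across, its top 42 mm above the origin, on a round steel shoulder 22 mm across, 4 mm thick. Origin at the centre of the shoulder's underside, z up along the knob. Below it a steel shank 10 mm across, 40 mm long. More than about 40 N between pin and mill or collar scores the holes.
- pin_tip (a point): End of the pin's shank, nose tapered to 6 mm across over 3 mm. Stood in the flange hole but not in the index ring, the shoulder is 22 mm above the flange; let go, the pin leans up to 0.1 rad, rides round with the collar and, over the ring's hole, drops 7 to 12 mm and locks the collar. Two spring balls in that hole stop it there: a push of about 10 N takes it past them and home.
- pin_stand: Wooden block fixed on the bench, 60 by 130 by 46 mm high, origin at the centre of its underside. The pin starts in its hole at y = -35 mm, shoulder on the top face; two more holes (13.5 and 9.5 mm wide, at y = 15 and 45 mm) are empty.
- jar_a: Flour sample jar, clear with a white lid, 92 mm across and 118 mm high, origin at the centre of its underside. Leave it alone.
- jar_b: Another such jar. Leave it alone.
- hopper: The mill's steel hopper, taken off and standing mouth down, 150 mm across and 120 mm high, origin at the centre of its underside. Leave it alone.

How it is judged (in metres and radians):
At the end, for the whole second after the job is handed in: The pin stands through the collar's flange into the index ring: its axis within 3 mm of the flange hole's centre, its shoulder within 2.5 mm of the flange's top face, upright to 0.15 rad, released and at rest (horizontal distance between pin and collar_hole below 0.003 m and z of pin in the frame of collar_hole below 0.0025 m and angle between the z axis of pin and the z axis of mill, either way round below 0.15 rad and linear speed of pin below 0.02 m/s); the robot touches nothing.
It fails at once if the pin is forced: more than 40 N between it and the mill or its collar (contact force between pin and mill above 40 N).
It fails at once if a jar is shifted by more than 20 mm (distance of any of jar_a, jar_b from where it was at the start of the episode above 0.02 m).
It fails at once if the hopper is shifted by more than 20 mm (distance of hopper from where it was at the start of the episode above 0.02 m).
It also fails if it takes over 69 s, if anything falls off the work surface, if the arm or the gripper's body presses on something with over 40 N, if the wrist force passes 120 N, or if a joint passes its speed limit or range.

ROBOT

A 6-joint arm with a two-finger parallel gripper is mounted at the origin on the work surface. World frame = base frame: x ahead of the robot, y to its left, z up, the work surface at z = 0. Lengths are in mm, angles in rad, forces in N, time in s.
With the tool pointing down it reaches from about 350 to 875 mm from the base axis. Payload 4.2 kg.
Tool frame: the origin (TCP) lies between the finger pads; the fingertips stand 14 mm ahead of it and the grasp point (between the pads) lies 5 mm behind it; z points along the fingers, y is the line along which they close (so a half turn about z gives the same grasp; the last joint's range is limited). The gripper opens to 85 mm and grips with 20 to 120 N. Pads are 22 mm wide; open, the fingers measure 114 mm over their backs; the gripper's body (76 mm by 85 mm) begins 54 mm behind the grasp point. The pads swing forward as they close: fully open they stand 13 mm farther back than shut.
Start: joints at [-0.848, 0.385, 0.008, 0, -1.194, -0.259], TCP at [279.605, -558.946, 245.312] pointing down, gripper open.
Joint ranges: [-3.14, 3.14], [-1.21, 2.06], [-1.07, 1.41], [-3.16, 2.05], [-2.99, -0.16], [-3.1, 3.1]. Speed limits (rad/s): [2.79, 2.79, 3.14, 3.14, 3.14, 3.14].

INTERFACE

Orientations are given as a unit quaternion [x, y, z, w].
In Python, from bench import * gives the robot as it stands.
- The arm moves only by the tool carry_out, never from a script. Its argument "motion" is a list of rows, each a list of 7 numbers: the turn, a rotation vector about the tool's x, y, z in rad, then the shift along the tool's x, y, z in mm, then the opening, from -1 (shut) to 1 (fully open), so that 0 is half open. A call has 1 to 5 rows; each row is the pose to reach, as a shift and turn from the pose commanded when the call began, along the tool's axes at that moment; what a row does not reach only later rows make up. A row lasts 1/8 s, in which the tool goes at most 62.5 mm and 10.7 degrees, less where a joint would pass 70% of its speed; a pose out of reach is approached as far as the arm can. A call with a gripper value outside its range is refused whole. The fingers move at their own pace and stop on an object; the grip force is fixed at half the most. Time passes only in rows, so rows that repeat a pose let the fingers close. It gives the time, the measured TCP pose, the force, the opening and the grip force at its end, in the units of the state.
- read_state(): the state, without advancing time (a new reading comes with each control period).
- get_image(name): name is "scene" or "top"; returns a dict with "color" (400x640x3 uint8, blue, green, red), "mtx" (3x3 intrinsics, pixels), "k1" (the pictures are not rectified: a ray, as slopes to the right and down, at radius r is drawn at 1 + k1 r^2 times it, then the intrinsics apply), "position" and "orientation" of the camera in the world. Camera axes: x right, y down, z forward; pixel columns grow to the right and rows downward; lengths in mm; the calibration is good to about 2 mm. A picture is of the moment at which its call begins. There is no depth.
- job_done(): hands the job in; it is judged then, once.
The state is a dict: "clock": time; "joints": joint angles; "joint_vel": joint speeds; "joint_efforts": joint torques, N m; "position": TCP position; "ee_rot": TCP orientation; "contact_force": force on the tool from outside, world axes, zero at the start; "wrist_torque": the same for the moment, N m; "gripper_width": finger opening in mm; "grasp_force": force on a finger pad.
Only numpy, scipy, OpenCV 4.12 (cv2) and the standard library are available. Lean on these libraries where they do the work, as an engineer would, in place of code of your own. Each camera call takes 0.05 s, during which the arm holds its last target. There are 200 camera calls.

## Working session

There is one attempt and no reset: what is moved stays moved. The work goes in short steps, Python scripts to look and compute and a tool call to move; the robot and the scene stay as the last step left them, time stands still between calls to the robot, and variables do not carry over. Pictures are saved under pics/ and viewed, at most 13 in all, crops included, and the job is handed in when it is done.

Besides the shell and the picture viewer there is one more tool, called after "Request:" by a JSON object that holds its "fn" and its "kwargs", one argument or row to a line. carry_out: Moves the arm, as the interface text tells. Its arguments: {"type":"object","properties":{"motion":{"type":"array"}},"required":["motion"]}

```bash
mkdir -p pics; ls; python3 - <<'E'
from bench import *
import cv2
for n in("scene","top"):
    d=get_image(n); cv2.imwrite(f"pics/{n}0.png",d["color"]); print(n,d["mtx"],d["k1"],d["position"],d["orientation"])
print(read_state())
E
```

```text
pics
scene [[450.11421286   0.         321.56272194]
 [  0.         450.11421286 202.78718923]
 [  0.           0.           1.        ]] 0.017847055092017707 [1320.70812082  316.12863401 1056.89962365] [ 0.51394979  0.77981752 -0.29359574 -0.20381804]
top [[432.77347346   0.         315.78412432]
 [  0.         432.77347346 203.00085274]
 [  0.           0.           1.        ]] 0.009150191418997056 [ 423.43866999  -24.35555998 1399.55174863] [-0.70393384  0.7088111  -0.0232001   0.03906055]
{'clock': 0.1, 'joints': array([-8.48425977e-01,  3.85463824e-01,  6.77958777e-03, -4.44881981e-04,
       -1.19400049e+00, -2.58629672e-01]), 'joint_vel': array([-0.00167013, -0.00126879,  0.00405894,  0.00181361, -0.00027905,
       -0.00218961]), 'joint_efforts': array([-4.38848647e-04, -3.93320417e+01,  1.88930404e+01,  4.19798568e+00,
       -2.62975249e-03,  6.05823061e-06]), 'position': array([ 279.37816518, -558.5346448 ,  244.34573128]), 'ee_rot': array([-2.29718256e-01,  9.73256692e-01,  9.30271432e-04, -2.62398635e-04]), 'contact_force': array([ 0.56169623, -0.26167865, -0.14945204]), 'wrist_torque': array([ 0.04545343, -0.01021751, -0.0183526 ]), 'grasp_force': 0.0, 'gripper_width': 85.370835596601}
```

View pics/top0.png

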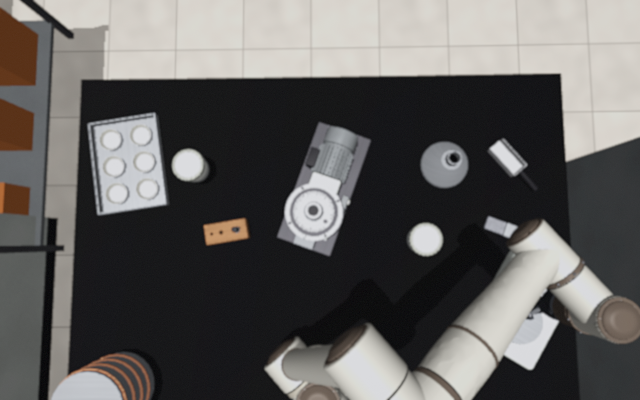

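View pics/scene0.png

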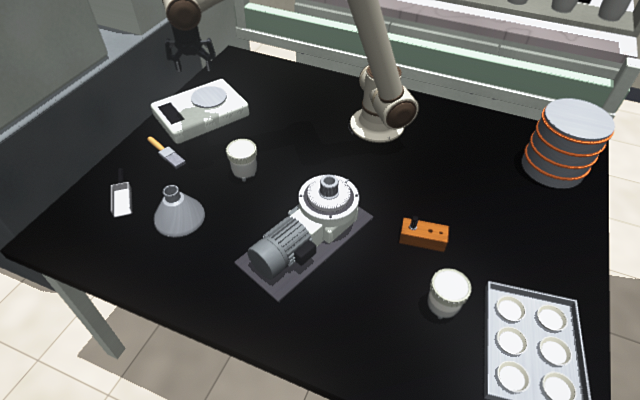

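The top view shows the hub at about (313,211), the stand at (226,231) with the pin knob at (236,229), and the jars at (190,165) and (426,239). In the scene view the hub is at (329,183) and the pin at (414,223). I'll zoom in on the mill and stand.

```bash
cat > h.py <<'E'
import numpy as np, cv2
from scipy.spatial.transform import Rotation as R
from bench import *
def ray(d,u,v):
    K=d["mtx"]; k=d["k1"]
    p=np.array([(u-K[0,2])/K[0,0],(v-K[1,2])/K[1,1]]); q=p.copy()
    for _ in range(10): q=p/(1+k*(q@q))
    return np.array(d["position"]),R.from_quat(d["orientation"]).apply([q[0],q[1],1])
def onz(d,u,v,z):
    o,r=ray(d,u,v); return o+r*(z-o[2])/r[2]
def proj(d,P):
    c=R.from_quat(d["orientation"]).inv().apply(np.array(P,float)-d["position"]); q=c[:2]/c[2]; q=q*(1+d["k1"]*(q@q))
    return q*d["mtx"][0,0]+d["mtx"][:2,2]
def crop(d,u,v,w,h,s): return cv2.resize(d["color"][v:v+h,u:u+w],None,fx=s,fy=s,interpolation=cv2.INTER_CUBIC)
E
python3 - <<'E'
from h import *
t=get_image("top"); s=get_image("scene")
import pickle; pickle.dump((t,s),open("im0.pkl","wb"))
a=np.hstack([crop(t,278,170,72,72,5),crop(s,292,165,72,72,5)])
b=np.hstack([crop(t,198,212,60,36,6),crop(s,395,212,60,36,6)])
cv2.imwrite("pics/m1.png",np.vstack([a,b]))
for n,z in(("hub",183),("flange",138),):print(n,onz(t,313.5,211,z),onz(s,329,181,z))
E
```

```text
hub [508.40125528   9.21825861 183.        ] [511.68753942  12.12810526 183.        ]
flange [511.54400391  10.46014728 138.        ] [470.02837723  -3.52589369 138.        ]
```

View pics/m1.png

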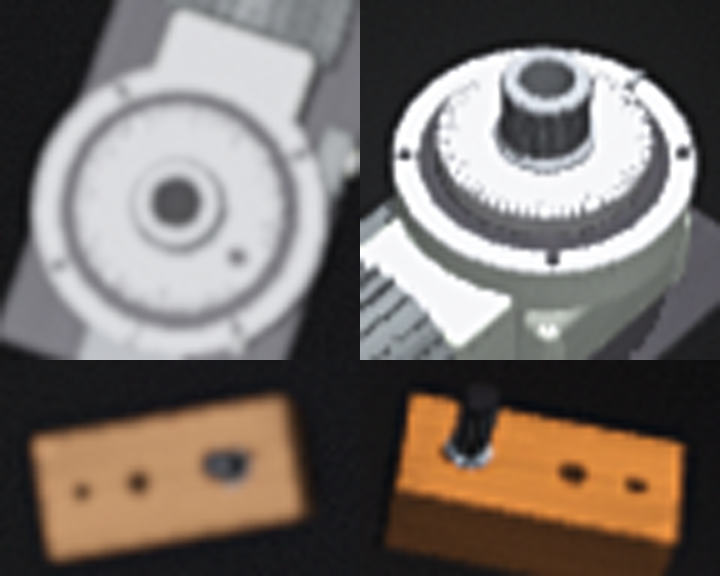

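The zoom shows four things, in full-image pixels:
- **Hub:** top at about (313,210) in the top view and (328.6,179.6) in the scene view.
- **Flange hole:** (325,221) in the top view.
- **Stand holes:** (220.4,232) and (211.3,233.6) in the top view.
- **Pin:** shoulder at (412.6,227.4) and knob top at (415,217) in the scene view.

The pointer should be the dark mark at the lower right of the head rim or the one at the bottom. I'll work these out in numbers.

```bash
python3 - <<'E'
from h import *
import pickle; t,s=pickle.load(open("im0.pkl","rb"))
def cen(d,u,v,r,dark=True,th=None):
    g=cv2.cvtColor(d["color"],cv2.COLOR_BGR2GRAY).astype(float)[v-r:v+r+1,u-r:u+r+1]
    bg=np.median(g) ; w=np.clip(bg-15-g,0,None) ; y,x=np.mgrid[-r:r+1,-r:r+1]
    return u+(w*x).sum()/w.sum(), v+(w*y).sum()/w.sum()
hu=cen(t,313,210,6); ho=cen(t,325,221,3); a=cen(t,220,232,4); b=cen(t,211,234,3)
print(hu,ho,a,b)
H=onz(t,*hu,183); C=onz(t,*ho,138); print("hub top",H,"scene",onz(s,328.6,179.6,183)); print("hole",C, np.linalg.norm((C-H)[:2]),np.arctan2(*(C-H)[1::-1]))
A=onz(t,*a,46);B=onz(t,*b,46);print("stand",A,B,np.linalg.norm(A-B), "scene",onz(s,430.1,230.4,46),onz(s,440.8,232.4,46))
# stand block outline, orange top
for d,n in((t,"t"),(s,"s")):
    m=cv2.inRange(cv2.cvtColor(d["color"],cv2.COLOR_BGR2HSV),(5,80,60),(25,255,255))
    if n=="t": m[:,:170]=0;m[:,280:]=0;m[300:]=0
    else: m[:,:380]=0;m[:,470:]=0;m[:200]=0;m[260:]=0
    c=max(cv2.findContours(m,0,1)[0],key=cv2.contourArea);r=cv2.minAreaRect(c);print(n,r)
    if n=="t": 
        P=[onz(t,*p,46) for p in cv2.boxPoints(r)];print(np.round(P,1)); print("centre",np.mean(P,0), [np.linalg.norm(P[i]-P[i-1]) for i in range(4)])
print("pin scene shoulder",onz(s,412.6,227.4,50),"top",onz(s,415.1,217,88))
print("pin top view", onz(t,235.5,229,88))
# base plate
g=t["color"].astype(int); 
# polar intensity around the axis at z=127
for r in (66,69,72,75):
    row=[]
    for th in np.arange(-3.14,3.14,.0873):
        p=proj(t,[H[0]+r*np.cos(th),H[1]+r*np.sin(th),127]); row.append(int(cv2.getRectSubPix(cv2.cvtColor(t["color"],cv2.COLOR_BGR2GRAY),(1,1),tuple(map(float,p)))[0,0]))
    print(r,row)
E
```

```text
(np.float64(312.7904635761589), np.float64(209.97139072847682)) (np.float64(324.94162436548226), np.float64(220.93401015228426)) (np.float64(220.56933115823819), np.float64(231.9690048939641)) (np.float64(211.14883720930231), np.float64(233.49767441860465))
hub top [511.32250454  11.2034372  183.        ] scene [507.15300765   9.09161511 183.        ]
hole [482.27219841 -22.74611488 138.        ] 44.68212587410562 -2.2785847045312417
stand [454.25210926 304.9132038   46.        ] [449.66468786 334.52274079  46.        ] 29.962795525046513 scene [452.15464191 305.57885181  46.        ] [447.02410815 335.45308657  46.        ]
t ((225.52703857421875, 231.16217041015625), (22.193862915039062, 44.71652603149414), 80.53767395019531)
[[480.  365.   46. ]
 [502.1 226.1  46. ]
 [433.5 214.   46. ]
 [411.4 352.3  46. ]]
centre [456.75418363 289.35213029  46.        ] [np.float64(69.73312788554718), np.float64(140.68832183670386), np.float64(69.69077901619397), np.float64(140.03123107686773)]
s ((424.61541748046875, 233.92306518554688), (48.63679504394531, 26.279560089111328), 11.3099327087402
[... 918 characters left out ...]
, 170, 189, 189, 193, 193, 193, 186, 188, 192, 191, 192, 185, 191, 192, 191, 186, 191, 188, 173, 196, 194, 198, 197, 196, 195, 194, 192, 195, 194, 194, 196, 196, 195, 196, 199, 190, 171, 191, 197, 193, 195, 194, 192, 197, 199, 194, 195, 196, 193, 192, 190, 195, 196, 185, 172, 192, 191, 193, 198, 192, 191, 191, 189, 181, 191, 189, 184]
75 [213, 211, 208, 214, 212, 179, 209, 214, 215, 216, 216, 212, 213, 214, 215, 215, 212, 215, 216, 215, 212, 215, 202, 182, 215, 216, 217, 217, 216, 215, 215, 214, 216, 216, 214, 215, 216, 215, 216, 218, 208, 175, 208, 218, 216, 216, 216, 215, 217, 217, 215, 217, 216, 217, 216, 215, 216, 217, 204, 176, 211, 214, 216, 216, 216, 214, 214, 212, 201, 213, 212, 211]
```

Everything agrees with the sizes given:
- The hub axis is at (511,11).
- The hole is 44.7 mm from the axis, at world angle -2.28.
- The pointer is at about 2.80, from the base axis and the rim mark, so the hole starts about 1.21 rad counter-clockwise of it.
- The pin is at about (461.5,255.5).

I'll start moving over the stand and set the tool yaw for both picking and inserting.

Request:
{"fn": "carry_out", "kwargs": {
  "motion": [
    [0,0,-0.4,-527,647,0,1],
    [0,0,-0.4,-527,647,0,1],
    [0,0,-0.4,-527,647,0,1],
    [0,0,-0.4,-527,647,0,1],
    [0,0,-0.4,-527,647,0,1]
  ]
}}

```text
clock: 0.82
position: [347.8, -252.2, 245.4]
ee_rot: [-0.418, 0.908, -0.0, 0.0]
contact_force: [1.5, 0.7, 0.1]
gripper_width: 85.3
grasp_force: 0.0
```

```bash
cat >> h.py <<'E'
def go(x,y,z,yaw=None):
    "row (turn z, shift) to TCP target; yaw = world angle of tool y"
    s=read_state(); r=R.from_quat(s["ee_rot"]); M=r.as_matrix(); cy=np.arctan2(M[1,1],M[0,1])
    if yaw is None: yaw=cy
    d=(yaw-cy+np.pi/2)%np.pi-np.pi/2   # world yaw change
    D=R.from_euler('z',d).as_matrix()@R.from_euler('z',cy).as_matrix()
    T=np.array([[0,0,0]]) # target: tool z straight down, y at cy+d
    yv=np.array([np.cos(cy+d),np.sin(cy+d),0]); zv=np.array([0,0,-1.]); T=np.c_[np.cross(yv,zv),yv,zv]
    rv=(r.inv()*R.from_matrix(T)).as_rotvec()
    print("t%.2f pos"%s["clock"],np.round(s["position"],1),"yaw %.3f"%cy,"F",np.round(s["contact_force"],1),"T",np.round(s["wrist_torque"],2),"w %.1f g %.0f"%(s["gripper_width"],s["grasp_force"]),"j6 %.2f"%s["joints"][5])
    print("row",np.round(rv,3),np.round(M.T@(np.array([x,y,z])-s["position"]),1))
E
python3 -c "
from h import *
go(461.5,255.5,200,-0.708)"
```

```text
t0.82 pos [ 347.8 -252.2  245.4] yaw 2.434 F [1.5 0.7 0.1] T [ 0.04 -0.2   0.  ] w 85.3 g 0 j6 -0.46
row [-0.001  0.     0.001] [-459.7  243.5   45.4]
```

Request:
{"fn": "carry_out", "kwargs": {
  "motion": [
    [0,0,0,-460,243,0,1],
    [0,0,0,-460,243,0,1],
    [0,0,0,-460,243,0,1],
    [0,0,0,-460,243,0,1],
    [0,0,0,-460,243,0,1]
  ]
}}

```text
clock: 1.45
position: [416.1, 53.1, 245.7]
ee_rot: [-0.419, 0.908, -0.0, 0.001]
contact_force: [1.2, -0.7, 0.3]
gripper_width: 85.6
grasp_force: 0.0
```

Request:
{"fn": "carry_out", "kwargs": {
  "motion": [
    [0,0,0,-184,98,60,1],
    [0,0,0,-184,98,60,1],
    [0,0,0,-184,98,60,1],
    [0,0,0,-184,98,60,1],
    [0,0,0,-184,98,60,1]
  ]
}}

```text
clock: 2.08
position: [461.0, 256.0, 183.9]
ee_rot: [-0.42, 0.908, -0.0, -0.001]
contact_force: [0.3, -0.5, 0.0]
gripper_width: 85.1
grasp_force: 0.0
```

```bash
python3 -c "
from h import *
go(461.5,255.5,130,-0.708)
t=get_image('top'); s=get_image('scene')
cv2.imwrite('pics/p2.png',np.hstack([crop(t,190,190,80,80,5),crop(s,360,130,80,110,5)[:400]]))"
```

```text
t2.08 pos [461.  256.  183.9] yaw 2.437 F [ 0.3 -0.5  0. ] T [-0.04  0.02 -0.05] w 85.1 g 0 j6 -1.52
row [ 0.    -0.002  0.003] [-0.1 -0.7 53.9]
```

View pics/p2.png

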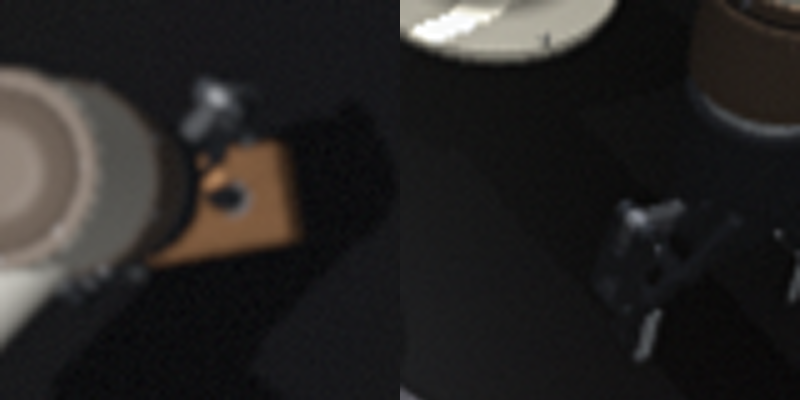

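The top crop still shows the knob and shoulder at about (236.5,229), midway between the fingers. I'll descend and grip.

Request:
{"fn": "carry_out", "kwargs": {
  "motion": [
    [0,0,0,0,-0.5,54,1],
    [0,0,0,0,-0.5,100,1],
    [0,0,0,0,-0.5,114,1],
    [0,0,0,0,-0.5,114,1],
    [0,0,0,0,-0.5,114,-0.4]
  ]
}}

```text
clock: 2.8
position: [462.8, 254.9, 73.3]
ee_rot: [-0.419, 0.908, 0.001, 0.002]
contact_force: [0.6, -0.4, -0.8]
gripper_width: 69.6
grasp_force: 0.0
```

Request:
{"fn": "carry_out", "kwargs": {
  "motion": [
    [0,0,0,0,0,0,-0.8],
    [0,0,0,0,0,0,-1],
    [0,0,0,0,0,0,-1],
    [0,0,0,0,0,0,-1],
    [0,0,0,0,0,0,-1]
  ]
}}

```text
clock: 3.42
position: [461.9, 254.5, 72.0]
ee_rot: [-0.419, 0.908, 0.0, 0.0]
contact_force: [-1.7, 0.2, 5.4]
gripper_width: 16.7
grasp_force: 58.4
```

```bash
python3 -c "
from h import *
go(461.5,255.5,130,-0.708)"
```

```text
t3.42 pos [461.9 254.5  72. ] yaw 2.435 F [-1.7  0.2  5.4] T [0.03 0.48 0.03] w 16.7 g 58 j6 -1.52
row [-0.     0.001  0.001] [ -0.6   0.9 -58. ]
```

Request:
{"fn": "carry_out", "kwargs": {
  "motion": [
    [0,0,0,0,0,-30,-1],
    [0,0,0,0,0,-85,-1],
    [0,0,0,0,0,-140,-1],
    [0,0,0,0,0,-188,-1],
    [0,0,0,0,0,-188,-1]
  ]
}}

```text
clock: 4.05
position: [463.1, 255.4, 263.4]
ee_rot: [-0.419, 0.908, 0.001, 0.004]
contact_force: [-0.3, -0.2, -1.5]
gripper_width: 15.9
grasp_force: 58.9
```

```bash
python3 -c "
from h import *
go(482,-22.7,260,-0.708)"
```

```text
t4.05 pos [463.1 255.4 263.4] yaw 2.435 F [-0.3 -0.2 -1.5] T [-0.06  0.06  0.01] w 15.9 g 59 j6 -1.52
row [-0.001  0.009  0.001] [ 199.3 -194.9    1.8]
```

Request:
{"fn": "carry_out", "kwargs": {
  "motion": [
    [0,0,0,199,-195,0,-1],
    [0,0,0,199,-195,0,-1],
    [0,0,0,199,-195,0,-1],
    [0,0,0,199,-195,0,-1],
    [0,0,0,199,-195,0,-1]
  ]
}}

```text
clock: 4.68
position: [479.3, -26.5, 257.6]
ee_rot: [-0.417, 0.909, 0.001, -0.002]
contact_force: [0.5, 0.5, -0.8]
gripper_width: 15.7
grasp_force: 59.0
```

Request:
{"fn": "carry_out", "kwargs": {
  "motion": [
    [0,0,0,0,0,20,-1],
    [0,0,0,0,0,40,-1],
    [0,0,0,0,0,40,-1]
  ]
}}

```text
clock: 5.05
position: [478.8, -24.3, 216.6]
ee_rot: [-0.418, 0.908, 0.001, -0.003]
contact_force: [-0.7, -0.0, -1.2]
gripper_width: 16.4
grasp_force: 59.0
```

```bash
python3 -c "
from h import *
go(482.3,-22.7,215,-0.708)
t=get_image('top'); s=get_image('scene')
import pickle; pickle.dump((t,s),open('im1.pkl','wb'))
cv2.imwrite('pics/p3.png',np.hstack([crop(t,283,185,60,60,6),crop(s,290,150,70,100,6)[:360]]))"
```

```text
t5.05 pos [478.8 -24.3 216.6] yaw 2.434 F [-0.7 -0.  -1.2] T [ 0.02 -0.03  0.02] w 16.4 g 59 j6 -1.00
row [ 0.004 -0.005  0.   ] [-3.5 -1.7  1.5]
```

View pics/p3.png

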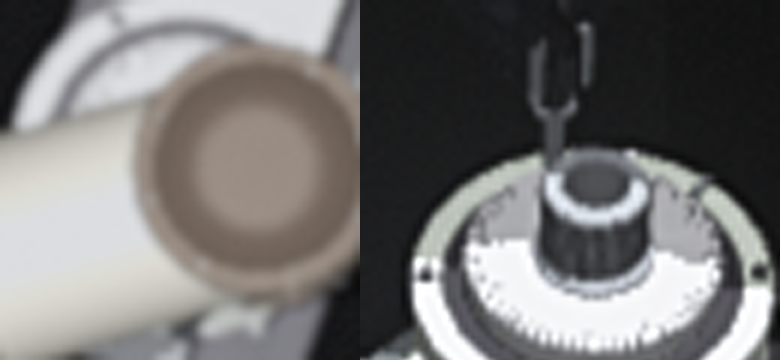

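The scene crop shows the pin hanging upright. Its shoulder is near crop (555,105), the shank runs down to about (555,165) behind the hub, and the pointer is at crop (697,188). I'll compare these with projections.

```bash
python3 - <<'E'
from h import *
import pickle; t,s=pickle.load(open("im1.pkl","rb"))
f=lambda P:np.round((proj(s,P)-[290,150]+.5)*6-.5)+[360,0]
p=np.array([478.8,-24.3,0])
for z in(216.6+10,190.6,150.6):print(z,f(p+[0,0,z]))
print("hub",f([511.3,11.2,183]),"ptr",f([511.3+72*np.cos(2.797),11.2+72*np.sin(2.797),127]))
g=cv2.cvtColor(crop(s,290,150,70,60,6),6)
for y in(85,100,108,115,125,140,150,160): print(y,[int(v) for v in g[y,140:240:4]])
E
```

```text
226.6 [552.  50.]
190.6 [551. 108.]
150.6 [550. 169.]
hub [595. 187.] ptr [691. 192.]
85 [25, 25, 26, 26, 26, 26, 27, 44, 67, 79, 66, 44, 32, 29, 31, 33, 34, 35, 33, 26, 34, 56, 49, 31, 24]
100 [27, 27, 26, 26, 25, 25, 27, 51, 80, 93, 67, 35, 27, 29, 32, 29, 36, 59, 84, 60, 28, 23, 24, 27, 26]
108 [26, 27, 27, 27, 28, 26, 24, 29, 57, 93, 95, 77, 60, 46, 45, 57, 80, 103, 108, 71, 31, 25, 24, 26, 26]
115 [27, 26, 27, 28, 27, 25, 25, 22, 35, 61, 84, 93, 86, 74, 71, 81, 86, 77, 59, 37, 24, 26, 26, 27, 27]
125 [27, 28, 29, 29, 28, 27, 27, 26, 25, 23, 31, 52, 74, 81, 79, 77, 50, 26, 23, 24, 26, 26, 27, 28, 28]
140 [29, 29, 29, 28, 28, 28, 28, 26, 25, 25, 32, 51, 74, 81, 79, 73, 45, 22, 24, 22, 22, 25, 25, 25, 26]
150 [26, 23, 20, 19, 19, 19, 17, 18, 32, 51, 54, 59, 71, 75, 71, 67, 84, 101, 100, 92, 88, 95, 98, 99, 98]
160 [35, 58, 78, 86, 100, 123, 145, 173, 193, 194, 160, 111, 80, 80, 98, 111, 130, 138, 131, 121, 112, 108, 108, 106, 103]
```

The pin and hub agree with the model to within a common bias of about 0.4 px, so the grasp is central. I'll shift over the hole and then lower with care.

Request:
{"fn": "carry_out", "kwargs": {
  "motion": [
    [0,0,0,-3.5,-1.7,4,-1],
    [0,0,0,-3.5,-1.7,8,-1],
    [0,0,0,-3.5,-1.7,8,-1],
    [0,0,0,-3.5,-1.7,8,-1]
  ]
}}

```text
clock: 5.65
position: [484.2, -22.2, 211.4]
ee_rot: [-0.419, 0.908, -0.0, 0.0]
contact_force: [-0.1, -0.1, -0.9]
gripper_width: 16.3
grasp_force: 59.0
```

```bash
python3 -c "
from h import *
go(482.3,-22.7,205,-0.708)"
```

```text
t5.65 pos [484.2 -22.2 211.4] yaw 2.435 F [-0.1 -0.1 -0.9] T [ 0.02 -0.01 -0.07] w 16.3 g 59 j6 -1.00
row [-0.     0.     0.001] [1.6 1.1 6.4]
```

Request:
{"fn": "carry_out", "kwargs": {
  "motion": [
    [0,0,0,1.5,1,2,-1],
    [0,0,0,1.5,1,5,-1],
    [0,0,0,1.5,1,7,-1],
    [0,0,0,1.5,1,9,-1],
    [0,0,0,1.5,1,9,-1]
  ]
}}

```text
clock: 6.28
position: [482.4, -22.8, 202.1]
ee_rot: [-0.419, 0.908, 0.0, -0.0]
contact_force: [-0.6, -0.9, -0.3]
gripper_width: 16.5
grasp_force: 59.0
```

Request:
{"fn": "carry_out", "kwargs": {
  "motion": [
    [0,0,0,0,0,1,-1],
    [0,0,0,0,0,2,-1],
    [0,0,0,0,0,3,-1],
    [0,0,0,0,0,3,-1]
  ]
}}

```text
clock: 6.78
position: [482.2, -23.0, 199.2]
ee_rot: [-0.419, 0.908, -0.0, -0.0]
contact_force: [-0.6, -1.7, 0.2]
gripper_width: 16.8
grasp_force: 58.9
```

Request:
{"fn": "carry_out", "kwargs": {
  "motion": [
    [0,0,0,0,0,1,-1],
    [0,0,0,0,0,2,-1],
    [0,0,0,0,0,3,-1],
    [0,0,0,0,0,4,-1],
    [0,0,0,0,0,4,-1]
  ]
}}

```text
clock: 7.4
position: [482.3, -22.8, 195.2]
ee_rot: [-0.419, 0.908, 0.0, -0.0]
contact_force: [-1.5, -3.4, -0.1]
gripper_width: 16.0
grasp_force: 59.1
```

In the hole, with a slight side load. I'll ease that off and continue.

Request:
{"fn": "carry_out", "kwargs": {
  "motion": [
    [0,0,0,0.7,-0.2,1,-1],
    [0,0,0,0.7,-0.2,2,-1],
    [0,0,0,0.7,-0.2,4,-1],
    [0,0,0,0.7,-0.2,6,-1],
    [0,0,0,0.7,-0.2,6,-1]
  ]
}}

```text
clock: 8.02
position: [482.1, -23.3, 189.0]
ee_rot: [-0.419, 0.908, 0.0, -0.0]
contact_force: [0.0, -0.5, -0.7]
gripper_width: 16.0
grasp_force: 59.1
```

Request:
{"fn": "carry_out", "kwargs": {
  "motion": [
    [0,0,0,0,0,1,-1],
    [0,0,0,0,0,2,-1],
    [0,0,0,0,0,2,-0.6],
    [0,0,0,0,0,2,-0.1],
    [0,0,0,0,0,2,0]
  ]
}}

```text
clock: 8.65
position: [482.5, -23.2, 187.5]
ee_rot: [-0.419, 0.908, -0.0, 0.0]
contact_force: [-0.2, 0.2, -0.7]
gripper_width: 42.7
grasp_force: 0.0
```

Request:
{"fn": "carry_out", "kwargs": {
  "motion": [
    [0,0,0,0,0,0,0],
    [0,0,0,0,0,-20,0.2],
    [0,0,0,0,0,-50,1],
    [0,0,0,0,0,-70,1],
    [0,0,0,0,0,-70,1]
  ]
}}

```text
clock: 9.28
position: [483.0, -23.1, 258.8]
ee_rot: [-0.419, 0.908, -0.0, 0.002]
contact_force: [0.1, -0.0, -0.2]
gripper_width: 85.2
grasp_force: 0.0
```

```bash
python3 -c "
from h import *
go(511.3,11.2,250,-0.708)"
```

```text
t9.28 pos [483.  -23.1 258.8] yaw 2.435 F [ 0.1 -0.  -0.2] T [ 0.02 -0.    0.04] w 85.2 g 0 j6 -1.00
row [-0.002  0.003  0.001] [-44.5   0.8   8.9]
```

Request:
{"fn": "carry_out", "kwargs": {
  "motion": [
    [0,0,0,-44.5,1,0,1],
    [0,0,0,-44.5,1,0,1],
    [0,0,0,-44.5,1,40,1],
    [0,0,0,-44.5,1,70,1],
    [0,0,0,-44.5,1,70,1]
  ]
}}

```text
clock: 9.9
position: [507.9, 10.3, 184.4]
ee_rot: [-0.418, 0.908, 0.001, -0.004]
contact_force: [-0.0, -1.1, 0.5]
gripper_width: 85.3
grasp_force: 0.0
```

```bash
python3 -c "
from h import *
go(511.3,11.2,174,-0.708)
t=get_image('top'); s=get_image('scene')
cv2.imwrite('pics/p4.png',crop(s,280,130,90,90,6))"
```

```text
t9.90 pos [507.9  10.3 184.4] yaw 2.434 F [-0.  -1.1  0.5] T [ 0.04 -0.    0.02] w 85.3 g 0 j6 -1.05
row [ 0.004 -0.006  0.   ] [-3.  -2.  10.3]
```

View pics/p4.png

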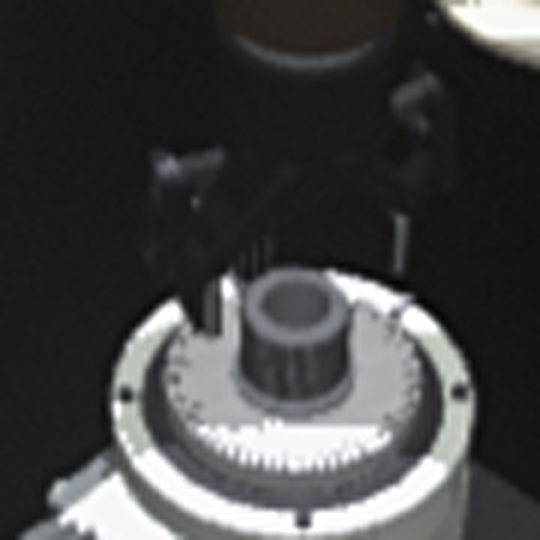

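The scene view shows the open fingers either side of the hub, with the pin standing behind it. I'll lower, settle and grip the hub.

Request:
{"fn": "carry_out", "kwargs": {
  "motion": [
    [0,0,0,0,0,8,1],
    [0,0,0,0,0,14,1],
    [0,0,0,0,0,14,1],
    [0,0,0,0,0,14,1]
  ]
}}

```text
clock: 10.5
position: [510.4, 11.1, 173.5]
ee_rot: [-0.419, 0.908, -0.0, 0.0]
contact_force: [-0.2, 0.3, -0.1]
gripper_width: 85.7
grasp_force: 0.0
```

```bash
python3 -c "
from h import *
go(511.3,11.2,174,-0.708)"
```

```text
t10.50 pos [510.4  11.1 173.5] yaw 2.435 F [-0.2  0.3 -0.1] T [-0.05  0.02  0.01] w 85.7 g 0 j6 -1.05
row [-0.     0.     0.001] [-0.6 -0.6 -0.4]
```

Request:
{"fn": "carry_out", "kwargs": {
  "motion": [
    [0,0,0,-0.5,-0.5,0,0.3],
    [0,0,0,-0.5,-0.5,0,0],
    [0,0,0,-0.5,-0.5,0,-0.3],
    [0,0,0,-0.5,-0.5,0,-1],
    [0,0,0,-0.5,-0.5,0,-1]
  ]
}}

```text
clock: 11.12
position: [511.6, 10.9, 174.0]
ee_rot: [-0.419, 0.908, -0.0, 0.001]
contact_force: [0.4, -3.3, 5.3]
gripper_width: 48.5
grasp_force: 62.2
```

```bash
python3 -c "
from h import *
go(511.3,11.2,174,-0.708)"
```

```text
t11.12 pos [511.6  10.9 174. ] yaw 2.435 F [ 0.4 -3.3  5.3] T [-0.94 -0.17  0.02] w 48.5 g 62 j6 -1.05
row [-0.001  0.001  0.001] [-0.1  0.4  0. ]
```

The hub is gripped. I'll turn clockwise, coarsely at first, staying short of the range where the ring hole can be.

Request:
{"fn": "carry_out", "kwargs": {
  "motion": [
    [0,0,0.05,0,0,0,-1],
    [0,0,0.15,0,0,0,-1],
    [0,0,0.27,0,0,0,-1],
    [0,0,0.38,0,0,0,-1],
    [0,0,0.45,0,0,0,-1]
  ]
}}

```text
clock: 11.75
position: [511.1, 11.5, 174.0]
ee_rot: [-0.205, 0.979, 0.0, 0.0]
contact_force: [-2.4, 0.8, 7.2]
gripper_width: 48.4
grasp_force: 62.7
```

```bash
python3 -c "
from h import *
go(511.3,11.2,174,-0.708)"
```

```text
t11.75 pos [511.1  11.5 174. ] yaw 1.983 F [-2.4  0.8  7.2] T [-0.04  0.38  0.12] w 48.4 g 63 j6 -1.50
row [-0.     0.001 -0.451] [-0.1 -0.4 -0. ]
```

Request:
{"fn": "carry_out", "kwargs": {
  "motion": [
    [0,0,0.05,0,0,0,-1],
    [0,0,0.12,0,0,0,-1],
    [0,0,0.19,0,0,0,-1],
    [0,0,0.25,0,0,0,-1],
    [0,0,0.3,0,0,0,-1]
  ]
}}

```text
clock: 12.38
position: [510.9, 12.0, 174.0]
ee_rot: [-0.056, 0.998, 0.0, 0.0]
contact_force: [-3.2, 3.0, 8.5]
gripper_width: 48.4
grasp_force: 62.7
```

```bash
python3 -c "
from h import *
go(511.3,11.2,174,-0.708)
s=get_image('scene');cv2.imwrite('pics/p5.png',crop(s,280,130,90,90,6))"
```

```text
t12.38 pos [510.9  12.  174. ] yaw 1.684 F [-3.2  3.   8.5] T [0.45 0.64 0.08] w 48.4 g 63 j6 -1.80
row [ 0.001  0.001 -0.75 ] [-0.3 -0.8 -0. ]
```

View pics/p5.png

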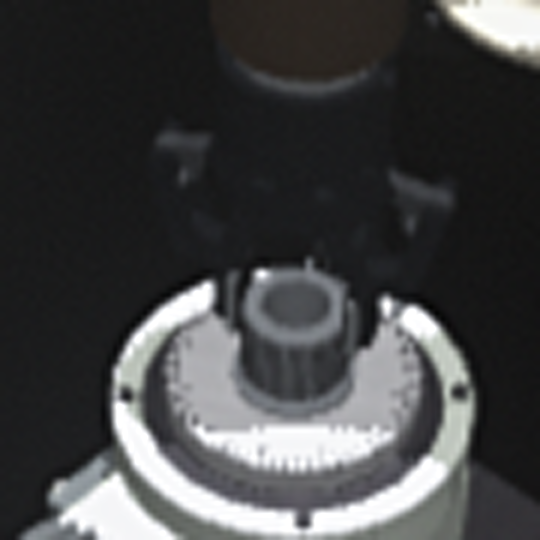

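The pin's shoulder shows just behind the hub at about (310,268), so it has ridden round with the collar. From here I'll take small steps and watch the wrist moment.

Request:
{"fn": "carry_out", "kwargs": {
  "motion": [
    [0,0,0.015,0,0,0,-1],
    [0,0,0.03,0,0,0,-1],
    [0,0,0.045,0,0,0,-1],
    [0,0,0.06,0,0,0,-1],
    [0,0,0.07,0,0,0,-1]
  ]
}}

```text
clock: 13.05
position: [510.9, 12.1, 174.0]
ee_rot: [-0.022, 1.0, 0.001, 0.0]
contact_force: [-2.2, 3.5, 7.5]
gripper_width: 48.2
grasp_force: 62.7
```

```bash
python3 -c "
from h import *
go(511.3,11.2,174,-0.708)"
```

```text
t13.05 pos [510.9  12.1 174. ] yaw 1.615 F [-2.2  3.5  7.5] T [0.55 0.73 0.08] w 48.2 g 63 j6 -1.87
row [ 0.001  0.001 -0.818] [-0.3 -0.9 -0. ]
```

Request:
{"fn": "carry_out", "kwargs": {
  "motion": [
    [0,0,0.015,0,0,0,-1],
    [0,0,0.03,0,0,0,-1],
    [0,0,0.045,0,0,0,-1],
    [0,0,0.06,0,0,0,-1]
  ]
}}

```text
clock: 13.55
position: [510.9, 12.3, 174.0]
ee_rot: [0.008, 1.0, 0.001, 0.0]
contact_force: [-3.0, 4.6, 7.6]
gripper_width: 48.1
grasp_force: 62.8
```

```bash
python3 -c "
from h import *
go(511.3,11.2,174,-0.708)"
```

```text
t13.55 pos [510.9  12.3 174. ] yaw 1.555 F [-3.   4.6  7.6] T [0.68 0.76 0.1 ] w 48.1 g 63 j6 -1.93
row [ 0.001  0.001 -0.878] [-0.4 -1.   0. ]
```

Request:
{"fn": "carry_out", "kwargs": {
  "motion": [
    [0,0,0.015,0,0,0,-1],
    [0,0,0.03,0,0,0,-1],
    [0,0,0.045,0,0,0,-1],
    [0,0,0.06,0,0,0,-1]
  ]
}}

```text
clock: 14.05
position: [510.9, 12.4, 174.0]
ee_rot: [0.038, 0.999, 0.001, 0.0]
contact_force: [-2.9, 3.2, 7.3]
gripper_width: 48.0
grasp_force: 62.8
```

```bash
python3 -c "
from h import *
go(511.3,11.2,174,-0.708)"
```

```text
t14.05 pos [510.9  12.4 174. ] yaw 1.495 F [-2.9  3.2  7.3] T [0.78 0.83 0.11] w 48.0 g 63 j6 -1.99
row [ 0.001  0.001 -0.939] [-0.5 -1.1  0. ]
```

Request:
{"fn": "carry_out", "kwargs": {
  "motion": [
    [0,0,0.015,0,0,0,-1],
    [0,0,0.03,0,0,0,-1],
    [0,0,0.045,0,0,0,-1],
    [0,0,0.06,0,0,0,-1]
  ]
}}

```text
clock: 14.55
position: [510.9, 12.5, 174.0]
ee_rot: [0.068, 0.998, 0.001, 0.0]
contact_force: [-3.1, 4.6, 7.4]
gripper_width: 47.9
grasp_force: 62.8
```

```bash
python3 -c "
from h import *
go(511.3,11.2,174,-0.708)"
```

```text
t14.55 pos [510.9  12.5 174. ] yaw 1.435 F [-3.1  4.6  7.4] T [0.93 0.9  0.16] w 47.9 g 63 j6 -2.05
row [ 0.001  0.001 -0.999] [-0.5 -1.2  0. ]
```

Request:
{"fn": "carry_out", "kwargs": {
  "motion": [
    [0,0,0.01,0,0,0,-1],
    [0,0,0.02,0,0,0,-1],
    [0,0,0.03,0,0,0,-1],
    [0,0,0.04,0,0,0,-1]
  ]
}}

```text
clock: 15.05
position: [510.9, 12.5, 174.0]
ee_rot: [0.088, 0.996, 0.001, 0.0]
contact_force: [-2.6, 5.0, 7.8]
gripper_width: 48.3
grasp_force: 62.8
```

```bash
python3 -c "
from h import *
go(511.3,11.2,174,-0.708)"
```

```text
t15.05 pos [510.9  12.5 174. ] yaw 1.395 F [-2.6  5.   7.8] T [0.95 0.83 0.03] w 48.3 g 63 j6 -2.09
row [ 2.000e-03  1.000e-03 -1.038e+00] [-0.6 -1.2 -0. ]
```

Request:
{"fn": "carry_out", "kwargs": {
  "motion": [
    [0,0,0.015,0,0,0,-1],
    [0,0,0.03,0,0,0,-1],
    [0,0,0.045,0,0,0,-1],
    [0,0,0.06,0,0,0,-1]
  ]
}}

```text
clock: 15.55
position: [510.9, 12.6, 174.0]
ee_rot: [0.117, 0.993, 0.001, 0.0]
contact_force: [-2.8, 5.3, 6.4]
gripper_width: 48.0
grasp_force: 62.8
```

```bash
python3 -c "
from h import *
go(511.3,11.2,174,-0.708)"
```

```text
t15.55 pos [510.9  12.6 174. ] yaw 1.336 F [-2.8  5.3  6.4] T [1.09 0.86 0.36] w 48.0 g 63 j6 -2.15
row [ 2.000e-03  1.000e-03 -1.098e+00] [-0.7 -1.3  0. ]
```

The turning moment has jumped to 0.36 N m, so the pin may have dropped. I'll take one tiny step to check.

Request:
{"fn": "carry_out", "kwargs": {
  "motion": [
    [0,0,0.01,0,0,0,-1],
    [0,0,0.01,0,0,0,-1]
  ]
}}

```text
clock: 15.8
position: [510.9, 12.6, 174.0]
ee_rot: [0.122, 0.993, 0.001, 0.0]
contact_force: [-2.2, 6.1, 7.3]
gripper_width: 48.2
grasp_force: 62.7
```

```bash
python3 -c "
from h import *
go(511.3,11.2,174,-0.708)"
```

```text
t15.80 pos [510.9  12.6 174. ] yaw 1.327 F [-2.2  6.1  7.3] T [1.12 0.86 0.46] w 48.2 g 63 j6 -2.16
row [ 1.000e-03  1.000e-03 -1.106e+00] [-0.7 -1.3 -0. ]
```

Locked: the moment rises 0.1 N m in 0.01 rad. I'll back off to mid-play, let go and rise to look.

Request:
{"fn": "carry_out", "kwargs": {
  "motion": [
    [0,0,-0.03,0,0,0,-1],
    [0,0,-0.05,0,0,0,-1],
    [0,0,-0.05,0,0,0,-1],
    [0,0,-0.05,0,0,0,0.5],
    [0,0,-0.05,0,0,0,1]
  ]
}}

```text
clock: 16.42
position: [510.5, 11.2, 172.6]
ee_rot: [0.098, 0.995, -0.0, -0.001]
contact_force: [0.7, 0.3, -0.8]
gripper_width: 79.9
grasp_force: 0.0
```

Request:
{"fn": "carry_out", "kwargs": {
  "motion": [
    [0,0,-0.05,0,0,0,1],
    [0,0,-0.05,0,0,0,1],
    [0,0,-0.05,0,0,-40,1],
    [0,0,-0.05,0,0,-80,1],
    [0,0,-0.05,0,0,-90,1]
  ]
}}

```text
clock: 17.05
position: [512.1, 11.3, 266.0]
ee_rot: [0.073, 0.997, 0.001, 0.002]
contact_force: [-0.6, -0.6, -0.4]
gripper_width: 85.5
grasp_force: 0.0
```

Request:
{"fn": "carry_out", "kwargs": {
  "motion": [
    [0,0,0,100,0,-50,1],
    [0,0,0,100,0,-50,-1],
    [0,0,0,200,0,-50,-1],
    [0,0,0,200,0,-50,-1],
    [0,0,0,200,0,-50,-1]
  ]
}}

```text
clock: 17.68
position: [310.9, 39.9, 313.0]
ee_rot: [0.072, 0.997, 0.001, 0.0]
contact_force: [0.9, -0.7, -1.2]
gripper_width: 12.4
grasp_force: 0.0
```

```bash
python3 -c "
from h import *
go(470,20,240)
t=get_image('top'); s=get_image('scene')
import pickle; pickle.dump((t,s),open('im2.pkl','wb'))
cv2.imwrite('pics/p6.png',np.hstack([crop(t,283,180,60,60,6),crop(s,290,145,60,60,6)]))"
```

```text
t17.68 pos [310.9  39.9 313. ] yaw 1.427 F [ 0.9 -0.7 -1.2] T [-0.01 -0.04 -0.05] w 12.4 g 0 j6 -2.38
row [ 0.002  0.    -0.   ] [-160.3    3.    73.1]
```

View pics/p6.png

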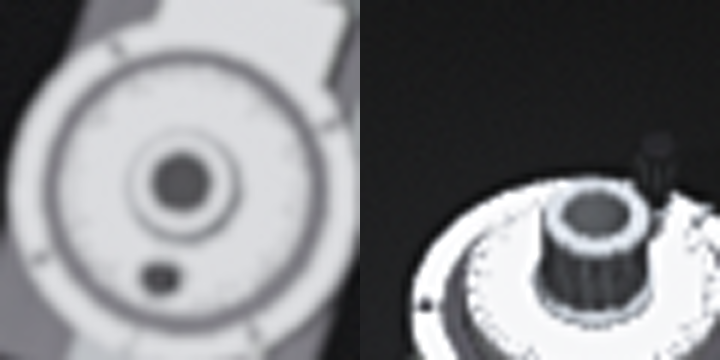

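The pin stands in the flange in front of the hub. The knob is at top crop (159,278), and its top in the scene crop is at (659,142). I'll work out its position and height.

```bash
python3 - <<'E'
from h import *
import pickle; t,s=pickle.load(open("im2.pkl","rb"))
g=cv2.cvtColor(t["color"],6)[220:232,300:318]; m=(g<110).astype(np.uint8); n,l,st,c=cv2.connectedComponentsWithStats(m)
print(st[1:],c[1:]+[300,220])
hub=cv2.cvtColor(t["color"],6)[203:217,306:320];M=cv2.moments((hub<120).astype(np.uint8));print("hubbore",M["m10"]/M["m00"]+306,M["m01"]/M["m00"]+203)
for z in(180,192,202):
    P=onz(t,309.1,225.9,z);print(z,P,np.linalg.norm(P[:2]-[511.3,11.2]),np.arctan2(P[1]-11.2,P[0]-511.3)); print(" scene pix",(proj(s,[467.6,22,z])-[290,145]+.5)*6+[360,0])
E
```

```text
[[ 7  5  6  4 17]] [[309.35294118 226.17647059]]
hubbore 312.84375 209.9375
180 [466.63052511  21.93083525 180.        ] 45.940317933732246 2.905832596126487
 scene pix [652.40122049 167.76567248]
192 [466.20553104  21.47539189 192.        ] 46.250349286190215 2.917554191543594
 scene pix [653.53925231 149.09101151]
202 [465.85136932  21.09585576 202.        ] 46.513503331557565 2.927201745548482
 scene pix [654.50032554 133.32211686]
```

The knob top is at about z = 194, a drop of about 8 mm, at (467,22). That gives angle 2.91 and radius 45.5, which matches the turn I made. I'll move above it with the fingers shut, ready to push.

Request:
{"fn": "carry_out", "kwargs": {
  "motion": [
    [0,0,0,-158,4,50,-1],
    [0,0,0,-158,4,50,-1],
    [0,0,0,-158,4,80,-1],
    [0,0,0,-158,4,85,-1],
    [0,0,0,-158,4,85,-1]
  ]
}}

```text
clock: 18.4
position: [470.2, 20.6, 227.1]
ee_rot: [0.074, 0.997, -0.001, -0.001]
contact_force: [-0.6, 1.0, 1.1]
gripper_width: 0.2
grasp_force: 0.0
```

Request:
{"fn": "carry_out", "kwargs": {
  "motion": [
    [0,0,0,0,0,4,-1],
    [0,0,0,0,0,8,-1],
    [0,0,0,0,0,8,-1]
  ]
}}

```text
clock: 18.77
position: [469.6, 21.4, 220.9]
ee_rot: [0.073, 0.997, 0.0, 0.001]
contact_force: [0.5, -0.1, -0.5]
gripper_width: -0.0
grasp_force: 0.0
```

```bash
python3 -c "
from h import *
go(467,21.8,210)"
```

```text
t18.77 pos [469.6  21.4 220.9] yaw 1.425 F [ 0.5 -0.1 -0.5] T [-0.03 -0.04 -0.06] w -0.0 g 0 j6 -2.11
row [ 0.001  0.001 -0.   ] [ 2.7  0.  10.9]
```

Going down to touch the knob, in small steps.

Request:
{"fn": "carry_out", "kwargs": {
  "motion": [
    [0,0,0,2.5,0,3,-1],
    [0,0,0,2.5,0,6,-1],
    [0,0,0,2.5,0,9,-1],
    [0,0,0,2.5,0,11,-1],
    [0,0,0,2.5,0,12,-1]
  ]
}}

```text
clock: 19.4
position: [467.5, 21.5, 208.1]
ee_rot: [0.073, 0.997, -0.0, -0.0]
contact_force: [0.7, -0.3, -0.1]
gripper_width: -0.0
grasp_force: 0.0
```

Request:
{"fn": "carry_out", "kwargs": {
  "motion": [
    [0,0,0,0,0,0.7,-1],
    [0,0,0,0,0,1.4,-1],
    [0,0,0,0,0,2,-1],
    [0,0,0,0,0,2,-1]
  ]
}}

```text
clock: 19.9
position: [467.9, 21.7, 206.8]
ee_rot: [0.073, 0.997, 0.0, 0.001]
contact_force: [1.0, -0.3, 1.7]
gripper_width: -0.1
grasp_force: 1.3
```

Request:
{"fn": "carry_out", "kwargs": {
  "motion": [
    [0,0,0,0,0,0.5,-1],
    [0,0,0,0,0,1,-1],
    [0,0,0,0,0,1,-1]
  ]
}}

```text
clock: 20.27
position: [467.5, 21.6, 205.3]
ee_rot: [0.073, 0.997, 0.0, -0.0]
contact_force: [0.7, -1.0, 1.2]
gripper_width: 0.2
grasp_force: 0.5
```

Request:
{"fn": "carry_out", "kwargs": {
  "motion": [
    [0,0,0,0,0,0.5,-1],
    [0,0,0,0,0,1,-1],
    [0,0,0,0,0,1,-1]
  ]
}}

```text
clock: 20.65
position: [467.2, 21.6, 203.9]
ee_rot: [0.073, 0.997, -0.0, -0.0]
contact_force: [0.6, 0.2, 1.1]
gripper_width: 0.4
grasp_force: 0.5
```

Request:
{"fn": "carry_out", "kwargs": {
  "motion": [
    [0,0,0,0,0,0.5,-1],
    [0,0,0,0,0,1,-1],
    [0,0,0,0,0,1.5,-1],
    [0,0,0,0,0,1.5,-1]
  ]
}}

```text
clock: 21.15
position: [467.2, 21.6, 202.4]
ee_rot: [0.073, 0.997, -0.0, -0.001]
contact_force: [0.4, -0.4, 1.3]
gripper_width: -0.1
grasp_force: 0.0
```

Request:
{"fn": "carry_out", "kwargs": {
  "motion": [
    [0,0,0,0,0,0.5,-1],
    [0,0,0,0,0,1,-1],
    [0,0,0,0,0,1,-1]
  ]
}}

```text
clock: 21.52
position: [467.6, 21.6, 201.8]
ee_rot: [0.073, 0.997, 0.0, -0.0]
contact_force: [-1.1, 0.2, -0.1]
gripper_width: 0.2
grasp_force: 0.4
```

```bash
python3 -c "
from h import *
go(467,21.8,210)
s=get_image('scene')
cv2.imwrite('pics/p7.png',crop(s,290,120,80,80,6))"
```

```text
t21.52 pos [467.6  21.6 201.8] yaw 1.425 F [-1.1  0.2 -0.1] T [0.01 0.06 0.  ] w 0.2 g 0 j6 -2.11
row [ 0. -0.  0.] [ 0.6  0.1 -8.2]
```

View pics/p7.png

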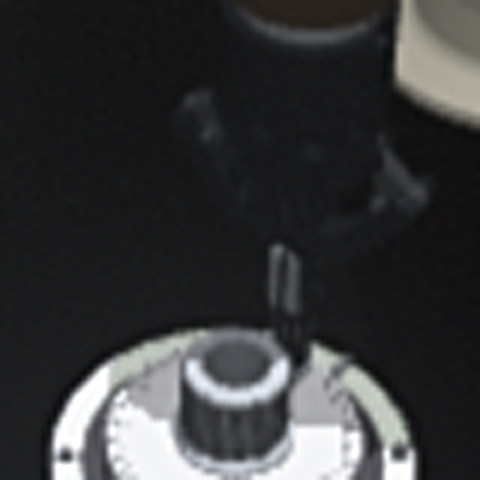

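The shut fingertips, at about (290,310), sit on the knob, and the knob is still upright. I'll keep pushing gently; the detent should show as about 10 N.

Request:
{"fn": "carry_out", "kwargs": {
  "motion": [
    [0,0,0,0,0,0.7,-1],
    [0,0,0,0,0,1.3,-1],
    [0,0,0,0,0,2,-1],
    [0,0,0,0,0,2,-1]
  ]
}}

```text
clock: 22.08
position: [467.4, 21.6, 199.6]
ee_rot: [0.073, 0.997, 0.0, -0.0]
contact_force: [0.5, -0.1, 0.4]
gripper_width: 0.1
grasp_force: 0.3
```

Request:
{"fn": "carry_out", "kwargs": {
  "motion": [
    [0,0,0,0,0,0.5,-1],
    [0,0,0,0,0,1,-1],
    [0,0,0,0,0,1,-1]
  ]
}}

```text
clock: 22.45
position: [467.4, 21.6, 198.6]
ee_rot: [0.073, 0.997, 0.0, -0.0]
contact_force: [-0.3, -0.1, 0.9]
gripper_width: -0.2
grasp_force: 0.4
```

Request:
{"fn": "carry_out", "kwargs": {
  "motion": [
    [0,0,0,0,0,0.7,-1],
    [0,0,0,0,0,1.3,-1],
    [0,0,0,0,0,2,-1],
    [0,0,0,0,0,2,-1]
  ]
}}

```text
clock: 22.95
position: [467.5, 21.6, 196.7]
ee_rot: [0.073, 0.997, -0.0, -0.0]
contact_force: [0.6, 0.0, 2.1]
gripper_width: 0.2
grasp_force: 0.9
```

Request:
{"fn": "carry_out", "kwargs": {
  "motion": [
    [0,0,0,0,0,0.5,-1],
    [0,0,0,0,0,1,-1],
    [0,0,0,0,0,1,-1]
  ]
}}

```text
clock: 23.32
position: [467.3, 21.6, 195.5]
ee_rot: [0.073, 0.997, 0.0, -0.0]
contact_force: [-0.9, 0.4, 1.6]
gripper_width: 0.1
grasp_force: 0.2
```

```bash
python3 -c "
from h import *
go(467,21.8,210)
s=get_image('scene')
cv2.imwrite('pics/p8.png',crop(s,315,150,50,50,10))"
```

```text
t23.32 pos [467.3  21.6 195.5] yaw 1.424 F [-0.9  0.4  1.6] T [-0.07 -0.04  0.  ] w 0.1 g 0 j6 -2.11
row [ 0.    -0.001  0.   ] [  0.3   0.2 -14.5]
```

View pics/p8.png

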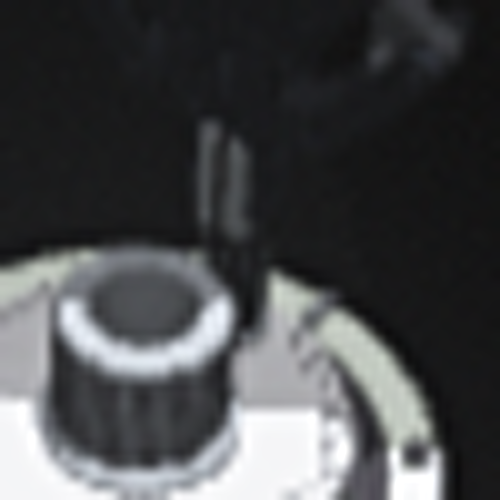

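Request:
{"fn": "carry_out", "kwargs": {
  "motion": [
    [0,0,0,0,0,0.5,-1],
    [0,0,0,0,0,1,-1],
    [0,0,0,0,0,1,-1]
  ]
}}

```text
clock: 23.75
position: [467.6, 21.6, 194.8]
ee_rot: [0.073, 0.997, 0.0, 0.0]
contact_force: [0.0, -0.7, 1.5]
gripper_width: 0.1
grasp_force: 0.6
```

Request:
{"fn": "carry_out", "kwargs": {
  "motion": [
    [0,0,0,0,0,0.5,-1],
    [0,0,0,0,0,1,-1],
    [0,0,0,0,0,1,-1]
  ]
}}

```text
clock: 24.12
position: [468.0, 21.5, 194.6]
ee_rot: [0.073, 0.997, -0.0, 0.001]
contact_force: [-1.1, -1.1, 5.7]
gripper_width: -0.0
grasp_force: 2.7
```

Request:
{"fn": "carry_out", "kwargs": {
  "motion": [
    [0,0,0,0,0,0.5,-1],
    [0,0,0,0,0,0.5,-1]
  ]
}}

```text
clock: 24.38
position: [468.1, 21.3, 194.4]
ee_rot: [0.073, 0.997, -0.0, 0.001]
contact_force: [0.0, -0.7, 6.5]
gripper_width: 0.0
grasp_force: 3.5
```

Request:
{"fn": "carry_out", "kwargs": {
  "motion": [
    [0,0,0,0,0,0.5,-1],
    [0,0,0,0,0,0.5,-1]
  ]
}}

```text
clock: 24.62
position: [468.3, 21.3, 194.4]
ee_rot: [0.073, 0.997, -0.0, 0.001]
contact_force: [-0.5, -2.3, 9.1]
gripper_width: -0.2
grasp_force: 4.5
```

Request:
{"fn": "carry_out", "kwargs": {
  "motion": [
    [0,0,0,0,0,0.5,-1],
    [0,0,0,0,0,1,-1],
    [0,0,0,0,0,1,-1]
  ]
}}

```text
clock: 25.0
position: [468.6, 21.1, 194.3]
ee_rot: [0.072, 0.997, -0.0, 0.002]
contact_force: [-1.7, -2.4, 12.8]
gripper_width: -0.0
grasp_force: 6.5
```

Request:
{"fn": "carry_out", "kwargs": {
  "motion": [
    [0,0,0,0,0,0.5,-1],
    [0,0,0,0,0,1,-1],
    [0,0,0,0,0,1,-1]
  ]
}}

```text
clock: 25.38
position: [468.9, 21.0, 194.2]
ee_rot: [0.072, 0.997, -0.001, 0.002]
contact_force: [-3.1, -2.4, 17.6]
gripper_width: 0.0
grasp_force: 8.7
```

There's a hard stop at TCP z = 194.3, and 17.6 N doesn't move it. That is the home height (tip 180). I'll lift off and check.

Request:
{"fn": "carry_out", "kwargs": {
  "motion": [
    [0,0,0,0,0,-5,-1],
    [0,0,0,0,0,-50,-1],
    [0,0,0,0,0,-100,-1],
    [0,0,0,60,0,-100,-1],
    [0,0,0,120,0,-100,-1]
  ]
}}

```text
clock: 26.0
position: [347.5, 39.2, 290.2]
ee_rot: [0.074, 0.997, 0.0, -0.001]
contact_force: [-1.0, 1.3, 0.5]
gripper_width: 0.1
grasp_force: 0.0
```

Request:
{"fn": "carry_out", "kwargs": {
  "motion": [
    [0,0,0,60,0,0,-1],
    [0,0,0,60,0,0,-1],
    [0,0,0,60,0,0,-1]
  ]
}}

```text
clock: 26.38
position: [289.4, 48.1, 290.8]
ee_rot: [0.072, 0.997, 0.0, 0.0]
contact_force: [-0.2, -0.3, 0.2]
gripper_width: 0.3
grasp_force: 0.0
```

```bash
python3 -c "
from h import *
go(467,21.8,210)
t=get_image('top'); s=get_image('scene')
import pickle; pickle.dump((t,s),open('im3.pkl','wb'))
for z in(180,190,194):print(z,(proj(s,[467.2,21.8,z])-[290,145]+.5)*6+[360,0])
cv2.imwrite('pics/p9.png',np.hstack([crop(t,283,180,60,60,6),crop(s,290,145,60,60,6)]))"
```

```text
t26.38 pos [289.4  48.1 290.8] yaw 1.426 F [-0.2 -0.3  0.2] T [-0.05 -0.01 -0.  ] w 0.3 g 0 j6 -2.46
row [ 0.001  0.    -0.   ] [-179.5   -0.4   80.9]
180 [652.31557068 167.09278711]
190 [653.26205054 151.54888376]
194 [653.64385548 145.2790452 ]
```

View pics/p9.png

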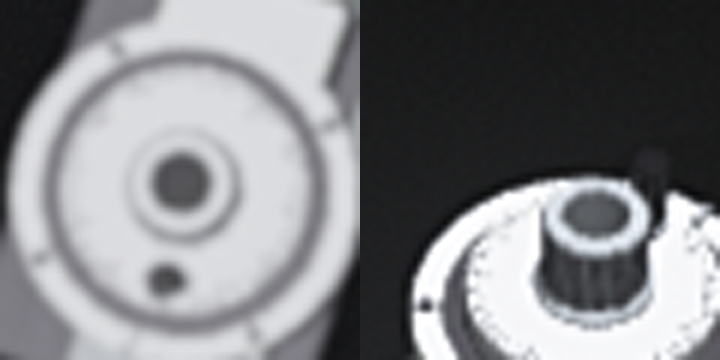

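The knob top has gone down from scene crop (659,142) to about (653,160), about 12 mm. The top view shows a shift of about 1 px. I'll measure the height properly before handing in.

```bash
python3 - <<'E'
from h import *
import pickle
for f in("im2.pkl","im3.pkl"):
    t,s=pickle.load(open(f,"rb"))
    g=cv2.cvtColor(s["color"],6); print(f); print(g[162:186,333:348])
    print(cv2.cvtColor(t["color"],6)[220:232,303:316])
t,s=pickle.load(open("im3.pkl","rb"))
for z in(142,180,185,190,194): print(z,proj(s,[467.2,21.8,z]))
E
```

```text
im2.pkl
[[ 28  27  27  28  29  26  27  26  26  27  27  26  26  26  26]
 [ 29  28  27  28  28  26  27  26  26  27  27  27  26  26  26]
 [ 28  27  29  28  28  28  28  27  27  27  27  26  27  26  26]
 [ 29  28  28  27  28  29  27  27  26  27  27  27  27  27  26]
 [ 29  29  29  28  29  28  29  29  29  27  27  27  28  29  27]
 [ 28  28  28  28  32  35  37  38  36  27  28  28  27  26  29]
 [ 29  30  29  30  38  40  41  41  39  31  29  29  28  29  28]
 [ 30  30  27  28  39  41  41  41  41  33  30  28  28  27  28]
 [ 31  29  29  34  37  42  44  45  38  30  27  27  25  26  25]
 [ 28  28  32  43  35  32  33  35  31  31  28  26  27  24  26]
 [ 26  29  33  41  44  30  36  30  35  34  28  25  27  26  27]
 [ 19  20  28  34  45  31  45  31  43  36  27  28  27  26  26]
 [ 37  46  37  30  45  32  47  36  40  32  27  26  28  27  27]
 [162 176 106  37  42  33  47  35  36  28  23  24  26  27  26]
 [222 226 150  52  31  31  40  32  35  53  23  17  22  24  25]
 [203 230 214 130  47  27  31  32  81 184 110  52  20  14  18]
 [125 182 231 214 116  39  23  31  98 224 251 203 107  51  41]
 [ 75 112 226 235 192
[... 2723 characters left out ...]
220 221 220 217 213 210 210 213 216 217 217]
 [217 220 221 220 215 202 189 182 186 196 210 219 221]
 [217 220 220 215 199 168 137 124 128 154 188 210 219]
 [218 221 219 206 174 127  92  80  80 104 153 193 213]
 [216 219 217 201 161 107  82  80  74  76 122 175 207]
 [211 216 217 205 166 111  85  84  80  87 125 175 207]
 [199 210 217 211 181 132 102 102 113 132 161 192 211]
 [175 193 209 211 196 168 146 146 165 183 198 208 211]
 [145 162 183 195 195 189 179 179 194 207 213 212 207]
 [129 134 148 161 173 179 178 178 189 199 202 199 194]]
142 [337.63672535 181.91820936]
180 [338.21926178 172.34879785]
185 [338.29789736 171.05734099]
190 [338.37700842 169.75814729]
194 [338.44064258 168.7131742 ]
```

Both checks agree. The knob top dropped about 2.9 px, or 11 mm, to z of about 180.6 (home is 180). The knob edges are plumb, and the hard stop held at nearly 18 N. I'll hand the job in.

```bash
python3 -c "
from h import *
print(job_done())"
```

```text
the job is handed in; nothing more can be done
None
```

The job is handed in, with no verdict returned: the pin is through the collar's flange into the index ring, upright and released; camera height and an 18 N hard stop put it fully home, and I saw no push over 18 N and kept clear of the jars and hopper.

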